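# Hold a loaded plate tray against the spring stop

### The arm

A 6-joint arm with a two-finger parallel gripper is mounted at the origin on the work surface. World frame = base frame: x ahead of the robot, y to its left, z up, the work surface at z = 0. Lengths are in m, angles in rad, forces in N, time in s.
With the tool pointing down it reaches from about 0.35 to 0.975 m from the base axis. Payload 4.9 kg.
Tool frame: the origin (TCP) lies between the finger pads; the fingertips stand 19 mm ahead of it and the grasp point (between the pads) is the TCP; z points along the fingers, y is the line along which they close (so a half turn about z gives the same grasp; the last joint's range is limited). The gripper opens to 85 mm and grips with 20 to 120 N. Pads are 22 mm wide; open, the fingers measure 114 mm over their backs; the gripper's body (76 mm by 85 mm) begins 54 mm behind the grasp point. The pads swing forward as they close: fully open they stand 13 mm farther back than shut.
Start: joints at [-1.386, 0.053, 1.613, -0, 1.476, -0.119], TCP at [0.187, -0.596, 0.25] pointing down, gripper open.
Joint ranges: [-3.01, 3.01], [-1.01, 2.22], [0.06, 2.58], [-1.02, 4.17], [0.09, 2.62], [-3.14, 3.14]. Speed limits (rad/s): [2.57, 2.57, 3.14, 3.14, 3.14, 3.14].

### API

Orientations are given as a rotation vector (axis times angle).
In Python, from station import ctrl gives the robot as it stands. The module is installed in compiled form; this text tells all that it offers.
- The arm moves only by the tool servo_tool, never from a script. Its argument "increments" is a list that holds one entry, the list of rows, each a list of 5 numbers: the finger opening in cm, from 0 to 8.54, then the shift along the tool's x, y, z in cm, then the turn about the tool's z in degrees. A call has 1 to 5 rows; each row is the pose to reach, as a shift and turn from the pose commanded when the call began, along the tool's axes at that moment; what a row does not reach only later rows make up. A row lasts 1/10 s, in which the tool goes at most 50 mm and 8.59 degrees, less where a joint would pass 70% of its speed; a pose out of reach is approached as far as the arm can. A call with a gripper value outside its range is refused whole. The fingers move at their own pace and stop on an object; "newtons" is the grip in N (left out, the last holds). Time passes only in rows, so rows that repeat a pose let the fingers close. It gives the time, the measured TCP pose, the force, the opening and the grip force at its end, in the units of the state.
- ctrl.get_obs(): the state, without advancing time (a new reading comes with each control period).
- ctrl.get_image(name): name is "side" or "top" or "wrist"; returns a dict with "img" (400x640x3 uint8, red, green, blue), "fx", "fy", "cx", "cy" (pixels), "rvec" (rotation vector, rad) and "tvec" (3), from world to camera coordinates, as OpenCV has them; the wrist camera has in their place "mount" (4x4, takes a point from camera to tool coordinates, whose origin is the TCP and whose axes are the flange's). Camera axes: x right, y down, z forward; pixel columns grow to the right and rows downward; lengths in m; the calibration is good to about 2 mm. The wrist camera is an equidistant fisheye: a pixel r from the principal point sees the ray r / f radians off the axis. A picture is of the moment at which its call begins: read the wrist's pose just before it. There is no depth.
- ctrl.finish_job(): hands the job in; it is judged then, once.
The state is a dict: "t": time; "q": joint angles; "dq": joint speeds; "effort": joint torques, N m; "tool_pos": TCP position; "tool_rot": TCP orientation; "contact_force": force on the tool from outside, world axes, zero at the start; "wrist_torque": the same for the moment, N m; "opening": finger opening in m; "grip_force": force on a finger pad.
Only numpy, scipy, OpenCV 4.12 (cv2) and the standard library are available. Lean on these libraries where they do the work, as an engineer would, in place of code of your own. Each camera call takes 0.05 s, during which the arm holds its last target. There are 200 camera calls.

### The job

Slide the tray that carries the tall deep-well plate along the bench into the open loading bay of the plate processor, front wall first and with the plate still seated in it, then press it against the bay's spring stop with a steady push of about 10 N, which is when the stop's pointer bar stands between the two upright ridges on the rails; never drive the stop to the end of its travel. Finish while still holding and pressing the tray there for at least a second, so that a colleague can tighten the clamp screws: do not let go. Leave the other tray, with its flat plate, and everything else on the bench where it is.

Things in the scene. Friction and masses are not known exactly. Their poses are not given: they have to be found in the camera images.
- tray: the tray to load: grey, base 190 (x) x 96 (y) x 5 mm, flat on the bench, 0.22 kg. Origin: centre of its underside; +x = its front (enters the bay first). Front face at x = +95 mm, a wall 24 mm high; side walls and the cross wall at x = -41 mm 14 mm high; the handle fin stands at the rear. other_tray has the same shape; either may lie left or right. Sliding it takes 1 to 3 N; not for lifting
- tray_handle (a point): middle of the top of the tray's handle: an upright fin 44 mm long (tray x), 14 mm thick (tray y), from 5 to 61 mm above the bench, at tray x = -68 mm, so 163 mm behind the front face. Pinch it from above across its thickness; free on both sides above the base
- deep_plate: the tall white deep-well plate with 24 wells, 127 x 85 x 42 mm, about 0.1 kg, lying loose in the tray's nest between its walls (1.5 mm of play); origin at the centre of its underside, which sits at tray x = +26 mm, y = 0, z = 5 mm; its top is 47 mm above the bench
- bay: loading bay, fixed to the bench: two rails 165 mm long, 22 mm wide and high, 100 mm apart (2 mm play each side of the tray), open to above and to the robot, with flared lead-ins 28 mm ahead of the mouth; no floor, the tray slides on the bench. Origin: centre of the mouth, on the bench; +x = way in. Clamp screws on the rails at x = 45 mm, 38 mm high. Machine body from x = 180 mm, 150 mm high
- stop (a joint): travel of the spring stop in m: 0 = out, 0.04 = end; moves along bay +x. Steel bar 92 mm wide, 24 mm high, front face at bay x = 100 mm when out. Spring 0.5 N per mm (10 N at 0.020). Its pointer bar, 4 mm thick, lies across the rails and is wholly between the two upright ridges on each rail at 12 to 28 mm (6 to 14 N). At travel d the tray's origin is at bay x = 5 mm + d
- stop_pointer (a point): top middle of the front face of the stop's pointer bar, 34 mm above the bench; at bay x = 100 mm when out; moves with the stop
- other_tray: the twin tray with the flat plate; not to be moved. Same shape and origin as tray
- flat_plate: white flat plate with 6 large wells, 127 x 85 x 18 mm, in the other tray; not to be moved. Origin at the centre of its underside
- reagent: amber reagent bottle with a blue cap, 56 mm across, 130 mm high; origin at the centre of its underside; bystander, not to be moved
- tip_box: blue pipette-tip box with white top, 85 x 120 x 54 mm; origin at the centre of its underside; bystander, not to be moved
- driver: screwdriver lying on the bench, 160 mm long; for the colleague, not for you; bystander, not to be moved
- beaker: empty glass beaker, 64 mm across, 85 mm high; origin at the centre of its underside; bystander, not to be moved
- jar: white jar, 60 mm across, 70 mm high; origin at the centre of its underside; bystander, not to be moved
Mind the look-alikes: they are no part of the job. What is shaped like the tray but yellow is not meant.

How it is judged:
On the way, in this order (a step that is already met when the one before it is completed fails the run):
1. the tray has slid front first between the rails, flat on the bench and in line with them, its front 15 to 90 mm past the mouth and the stop not yet pressed (y of tray in the frame of bay between -0.006 and 0.006 m and angle between the x axis of tray and the x axis of bay, either way round below 0.06 rad and height (world z) of tray below 0.006 m and angle between tray's own z axis and vertical below 0.06 rad and x of tray_handle in the frame of bay below -0.03 m and x of tray in the frame of bay between -0.08 and -0.005 m and value of joint stop below 0.003 m), for 0.1 s.
2. the tray is pressed by the fingers against the stop within the band (stop pressed in 12 to 28 mm, 6 to 14 N) for a second (y of tray in the frame of bay between -0.006 and 0.006 m and angle between the x axis of tray and the x axis of bay, either way round below 0.06 rad and height (world z) of tray below 0.006 m and angle between tray's own z axis and vertical below 0.06 rad and x of tray_handle in the frame of bay below -0.03 m and value of joint stop between 0.012 and 0.028 m and contact force between the fingers and tray above 1.5 N), for 1 s.
At the end, for the whole second after the job is handed in: The fingers still press the tray (over 1.5 N); it lies flat (6 mm, 0.06 rad), front first and in line with the bay (6 mm, 0.06 rad), at rest on the stop, which is pressed in 12 to 28 mm (contact force 5 to 15 N); the deep-well plate sits in its nest (within 5 mm) (all of step 2 and x of deep_plate in the frame of tray between 0.021 and 0.031 m and y of deep_plate in the frame of tray between -0.005 and 0.005 m and z of deep_plate in the frame of tray below 0.009 m and x of tray in the frame of bay between 0.014 and 0.036 m and linear speed of tray below 0.01 m/s and contact force between tray and stop between 5 and 15 N); the arm keeps its last pose, push and grip.
It fails at once if the stop is driven to the end of its travel (beyond 36 mm) (value of joint stop above 0.036 m).
It fails at once if the deep-well plate leaves its nest or is tipped over 0.3 rad (z of deep_plate in the frame of tray above 0.02 m or angle between deep_plate's own z axis and vertical above 0.3 rad).
It fails at once if the other tray or its plate is moved by more than 15 mm (distance of any of other_tray, flat_plate from where it was at the start of the episode above 0.015 m).
It fails at once if a bystander is moved by more than 20 mm (distance of any of reagent, tip_box, driver, beaker, jar from where it was at the start of the episode above 0.02 m).
It also fails if it takes over 51 s, if anything falls off the work surface, if the arm or the gripper's body presses on something with over 40 N, if the wrist force passes 120 N, or if a joint passes its speed limit or range.

## Working session

There is one attempt and no reset: what is moved stays moved. The work goes in short steps, Python scripts to look and compute and a tool call to move; the robot and the scene stay as the last step left them, time stands still between calls to the robot, and variables do not carry over. Pictures are saved under pics/ and viewed, at most 12 in all, crops included, and the job is handed in when it is done.

Besides the shell and the picture viewer there is one more tool, called after "Call:" as name(argument=value, ...), one argument or row to a line, values as JSON. servo_tool: Moves the arm, as the interface text tells. Its arguments: {"type":"object","properties":{"increments":{"type":"array"},"newtons":{"type":"number"}},"required":["increments"]}

```bash
mkdir -p pics; cat > h.py <<'E'
import numpy as np,cv2
from station import ctrl
def cam(n):
    d=ctrl.get_image(n); np.savez('pics/%s.npz'%n,**d); return d
def ray(d,u,v,z):
    R=cv2.Rodrigues(np.array(d['rvec'],float))[0];t=np.array(d['tvec'],float).ravel()
    c=-R.T@t; r=R.T@np.array([(u-d['cx'])/d['fx'],(v-d['cy'])/d['fy'],1.])
    return c+r*(z-c[2])/r[2]
def proj(d,p):
    R=cv2.Rodrigues(np.array(d['rvec'],float))[0];q=R@np.array(p,float)+np.array(d['tvec'],float).ravel()
    return d['fx']*q[0]/q[2]+d['cx'],d['fy']*q[1]/q[2]+d['cy']
E
python3 - <<'E'
from h import *
for n in('top','side'):
    d=cam(n); cv2.imwrite(f'pics/{n}0.png',d['img'][:,:,::-1])
    R=cv2.Rodrigues(np.array(d['rvec'],float))[0];print(n,d['fx'],-R.T@np.array(d['tvec'],float).ravel())
o=ctrl.get_obs();print(o)
E
```

```text
top 467.66082853778323 [ 0.29687122 -0.01310473  1.22467827]
side 489.91860835034146 [-0.0731018   0.83104143  1.02277199]
{'t': 0.1, 'q': array([-1.38601379e+00,  5.33104520e-02,  1.61417182e+00, -2.46309728e-05,
        1.47599037e+00, -1.19017617e-01]), 'dq': array([ 0.00086093, -0.00057029, -0.00224084,  0.00082875,  0.00018401,
        0.00064561]), 'effort': array([ 4.85125784e-04, -3.94902670e+01, -3.71361423e+01, -1.06468553e-04,
        3.91143825e-03,  3.14837820e-06]), 'tool_pos': array([ 0.18685299, -0.59585685,  0.24916473]), 'tool_rot': array([-3.10356122e+00, -4.75094585e-01,  1.35497882e-04]), 'contact_force': array([-0.58849199,  0.44250939,  0.21803525]), 'wrist_torque': array([-0.01601971, -0.00735099,  0.01575152]), 'grip_force': 0.0, 'opening': 0.08542718054294816}
```

View pics/top0.png

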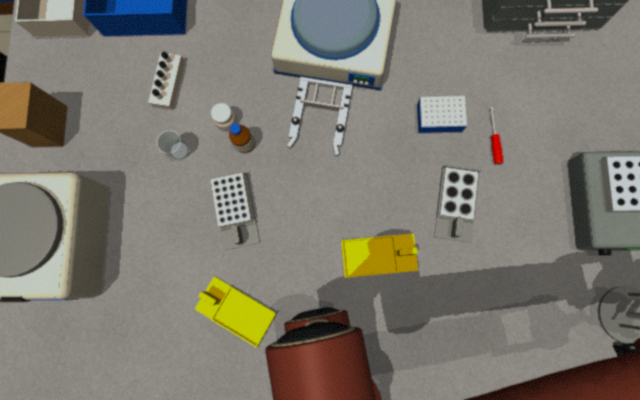

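View pics/side0.png

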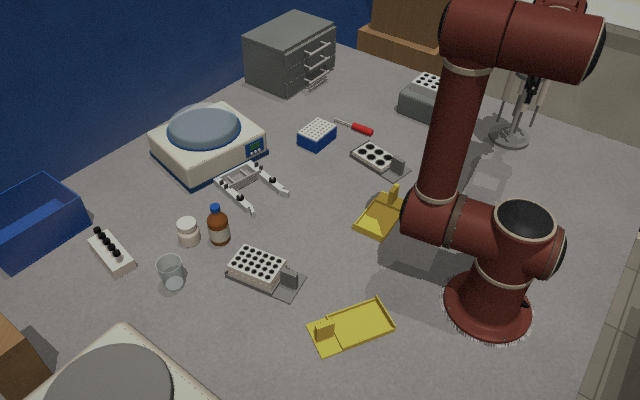

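Top view: the grey tray with the 24-well tall plate is at about (231,205), with its handle at (238,233). The look-alikes are the grey tray with the 6-well flat plate (458,195) and the yellow trays (380,255) and (238,312). I choose (231,205). The bay mouth is between about (292,148) and (337,150). Next is one close crop to check the choice, plus first measurements.

```bash
python3 - <<'E'
from h import *
d=np.load('pics/top.npz')
im=d['img'][70:260,190:380,::-1]
cv2.imwrite('pics/c1.png',cv2.resize(im,None,fx=3.15,fy=3.15,interpolation=cv2.INTER_CUBIC))
print(d['cx'],d['cy'],d['rvec'])
for n,u,v,z in[('handle',238,235,.061),('plate',231,200,.047),('boltL',295,121,.038),('boltR',343,128,.038),('base',320,330,.0),('bottle',241,130,.13),('yel',400,255,.0)]:
    print(n,ray(d,u,v,z).round(3))
E
```

```text
327.31390200575254 199.2508735411598 [ 2.10249759 -2.12308212  0.1573925 ]
handle [0.421 0.248 0.061]
plate [0.513 0.272 0.047]
boltL [0.726 0.108 0.038]
boltR [ 0.705 -0.019  0.038]
base [0.183 0.046 0.   ]
bottle [0.672 0.232 0.13 ]
yel [ 0.371 -0.163  0.   ]
```

View pics/c1.png

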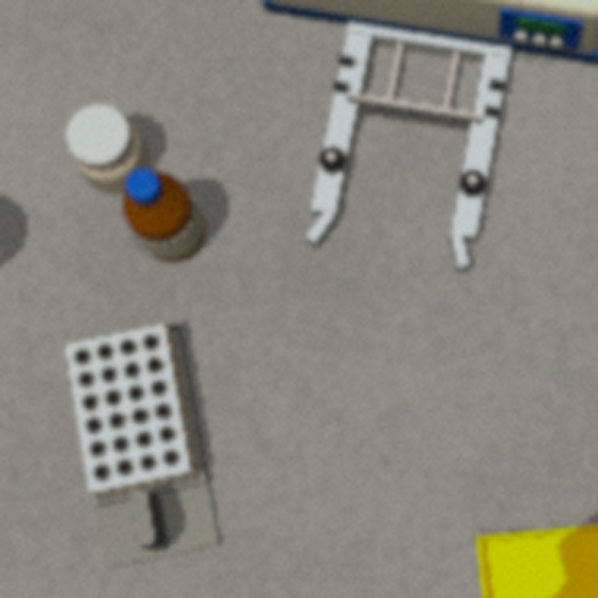

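The crop confirms the choice: a 24-well plate with visible height in a grey tray. The plate's top corners are at crop (68,347), (163,325), (188,472) and (90,491), and the fin is around (156,520). The clamp screws are at (331,158) and (473,182), and the pointer bar runs from (352,101) to (480,119).

```bash
python3 - <<'E'
from h import *
d=np.load('pics/top.npz')
f=lambda u,v,z: ray(d,190-.34+u/3.15,70-.34+v/3.15,z)[:2]
P=[f(*p,.047) for p in[(68,347),(163,325),(188,472),(90,491)]]
print('sizes',[np.linalg.norm(P[i]-P[(i+1)%4]).round(4) for i in range(4)])
c=np.mean(P,0); ax=(P[0]+P[1]-P[2]-P[3]);yt=np.arctan2(ax[1],ax[0]);e=np.array([np.cos(yt),np.sin(yt)])
to=c-.026*e; print('tray',to.round(4),np.degrees(yt).round(2),'handle',(to-.068*e).round(4))
L,R=f(331,158,.038),f(473,182,.038)
w=L-R; print('bolts',np.linalg.norm(w).round(4))
n=np.array([w[1],-w[0]])/np.linalg.norm(w); yb=np.arctan2(n[1],n[0]);m=(L+R)/2-.045*n
A,B=f(353,101,.034),f(480,119,.034); w2=A-B
print('bay',m.round(4),np.degrees(yb).round(2),'ptr',((A+B)/2-m)@n,((A+B)/2-m)@[-n[1],n[0]],'ptr yaw',np.degrees(np.arctan2(-w2[0],w2[1])).round(2),np.linalg.norm(w2))
# rail outer tops z=.022
for a,b in[((312,207),(346,25)),((477,236),(511,45))]:
    q=f(*b,.022)-f(*a,.022);print('rail yaw',np.degrees(np.arctan2(q[1],q[0])).round(2))
o=ctrl.get_obs();Rt=cv2.Rodrigues(o['tool_rot'])[0];print(Rt.round(3),o['tool_pos'])
print(f(143,185,.13),f(180,240,0))
E
```

```text
sizes [np.float64(0.0804), np.float64(0.125), np.float64(0.0809), np.float64(0.122)]
tray [0.4892 0.2694] 10.77 handle [0.4224 0.2567]
bolts 0.1223
bay [0.6738 0.0577] -11.04 ptr 0.10118276801108496 -0.0016626190787172555 ptr yaw -9.61 0.10997400422475129
rail yaw -9.78
rail yaw -10.42
[[ 0.954  0.299 -0.   ]
 [ 0.299 -0.954  0.002]
 [ 0.    -0.002 -1.   ]] [ 0.18685299 -0.59585685  0.24916473]
[0.67670439 0.24698071] [0.67128445 0.24407705]
```

Call:
servo_tool(
  increments=[
    [[5,3.4,-3.1,0,0],[5,6.8,-6.2,0,0],[5,10.2,-9.3,0,0],[5,13.6,-12.4,0,0],[5,17,-15.5,0,0]],
  ],
  newtons=40,
)

```text
t: 0.6
tool_pos: [0.3032, -0.3957, 0.2497]
tool_rot: [-3.105, -0.474, 0.0]
contact_force: [1.5, -1.0, 0.6]
opening: 0.0503
grip_force: 0.0
```

Call:
servo_tool(
  increments=[
    [[5,3.4,-3.1,0,0],[5,6.8,-6.2,0,0],[5,10.2,-9.3,0,0],[5,13.6,-12.4,0,0],[5,17,-15.3,0,0]],
  ],
)

```text
t: 1.1
tool_pos: [0.4196, -0.1988, 0.25]
tool_rot: [-3.105, -0.475, 0.0]
contact_force: [0.3, -1.6, -0.5]
opening: 0.0503
grip_force: 0.0
```

Call:
servo_tool(
  increments=[
    [[5,1.3,-4.3,0,0],[5,2.6,-8.6,0,0],[5,3.9,-12.9,0,0],[5,5.2,-17.2,0,0],[5,6.6,-21.5,0,0]],
  ],
)

```text
t: 1.6
tool_pos: [0.4173, 0.0259, 0.25]
tool_rot: [3.105, 0.475, 0.0]
contact_force: [0.9, -0.0, -0.1]
opening: 0.0502
grip_force: 0.0
```

Call:
servo_tool(
  increments=[
    [[5,1.5,-4.4,0,1.3],[5,3,-8.8,0,2.6],[5,4.4,-13.2,0,4],[5,5.9,-17.6,0,5.3],[5,7.4,-21.9,0,6.6]],
  ],
)

```text
t: 2.1
tool_pos: [0.4223, 0.2573, 0.2499]
tool_rot: [3.128, 0.295, -0.0]
contact_force: [0.5, -0.5, -0.0]
opening: 0.0501
grip_force: 0.0
```

```bash
python3 - <<'E'
from h import *
o=ctrl.get_obs(); d=cam('wrist'); cv2.imwrite('pics/w1.png',d['img'][:,:,::-1])
np.savez('pics/wo.npz',p=o['tool_pos'],r=o['tool_rot']);print(o['tool_pos'],cv2.Rodrigues(o['tool_rot'])[0].round(3),d['mount'],d['fx'],d['cx'],d['cy'])
E
```

```text
[0.42233668 0.25725932 0.24994873] [[ 0.982  0.187 -0.   ]
 [ 0.187 -0.982 -0.   ]
 [-0.     0.    -1.   ]] [[ 4.37826051e-05 -9.63045315e-01 -2.69339411e-01  6.78572575e-02]
 [ 9.99999990e-01  7.93129886e-05 -1.21034636e-04  1.40838673e-03]
 [ 1.37923952e-04 -2.69339403e-01  9.63045309e-01 -1.23230332e-01]
 [ 0.00000000e+00  0.00000000e+00  0.00000000e+00  1.00000000e+00]] 309.70691628693146 318.82539216228116 201.7935579311584
```

View pics/w1.png

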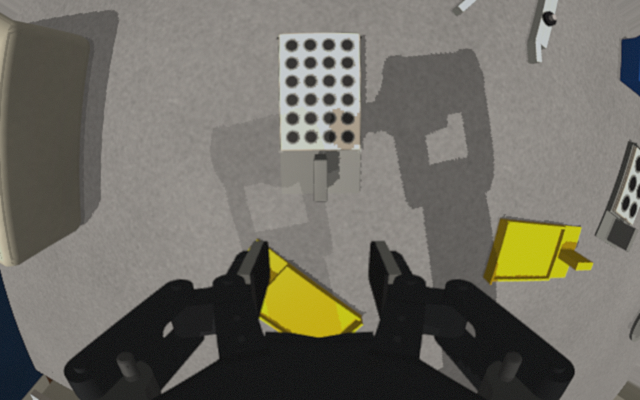

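The wrist view shows the fin's top at about columns 314–327, with its rear end near row 200. The plate's edges are vertical (279→281 and 361), so the yaw is right. I'll cast rays to check the centre.

```bash
cat >> h.py <<'E'
def wray(d,p,r,u,v,z):
    R=cv2.Rodrigues(r)[0];M=d['mount'];x,y=(u-d['cx'])/d['fx'],(v-d['cy'])/d['fy'];t=np.hypot(x,y)
    k=np.array([x*np.sin(t)/max(t,1e-9),y*np.sin(t)/max(t,1e-9),np.cos(t)])
    c=R@M[:3,3]+p; w=R@M[:3,:3]@k
    return c+w*(z-c[2])/w[2]
E
python3 - <<'E'
from h import *
d=dict(np.load('pics/wrist.npz'));o=np.load('pics/wo.npz');R=cv2.Rodrigues(o['r'])[0]
for n,u,v,z in[('rearL',314,201,.061),('rearR',327,201,.061),('frontL',314,155,.061),('p1',279,34,.047),('p2',363,34,.047),('p3',361,150,.047),('p4',280,150,.047)]:
    w=wray(d,o['p'],o['r'],u,v,z);print(n,w.round(4),'tool xy mm',((R.T@(w-o['p']))*1000).round(1)[:2])
E
```

```text
rearL [0.4034 0.2574 0.061 ] tool xy mm [-18.6  -3.7]
rearR [0.4059 0.244  0.061 ] tool xy mm [-18.6   9.9]
frontL [0.4508 0.2662 0.061 ] tool xy mm [29.7 -3.5]
p1 [0.5708 0.3265 0.047 ] tool xy mm [158.8 -40.3]
p2 [0.5874 0.2402 0.047 ] tool xy mm [159.   47.6]
p3 [0.464  0.2183 0.047 ] tool xy mm [33.7 46.1]
p4 [0.4479 0.3026 0.047 ] tool xy mm [ 33.6 -39.8]
```

Call:
servo_tool(
  increments=[
    [[5,0.3,0.3,4.5,0],[5,0.3,0.3,9,0],[5,0.3,0.3,13.5,0],[5,0.3,0.3,17.5,0],[5,0.3,0.3,21,0]],
  ],
)

```text
t: 2.65
tool_pos: [0.4252, 0.2523, 0.0376]
tool_rot: [3.127, 0.296, -0.004]
contact_force: [-0.2, 0.7, 0.2]
opening: 0.0496
grip_force: 0.0
```

Call:
servo_tool(
  increments=[
    [[1,0,0,0,0],[1,0,0,0,0],[1,0,0,0,0],[1,0,0,0,0],[1,0,0,0,0]],
  ],
)

```text
t: 3.15
tool_pos: [0.4274, 0.2532, 0.0418]
tool_rot: [-3.127, -0.296, -0.004]
contact_force: [-0.5, -0.1, 1.7]
opening: 0.0137
grip_force: 40.4
```

Call:
servo_tool(
  increments=[
    [[1,-0.1,0.7,0,1],[1,-0.3,2.1,0,3],[1,-0.5,3.8,0,5.5],[1,-0.6,5.6,0,8],[1,-0.8,7.2,0,10.5]],
  ],
  newtons=60,
)

```text
t: 3.65
tool_pos: [0.4336, 0.1798, 0.0419]
tool_rot: [-3.14, -0.003, -0.005]
contact_force: [0.6, 2.8, 3.9]
opening: 0.0133
grip_force: 59.2
```

Call:
servo_tool(
  increments=[
    [[1,0.1,1.8,0,2.5],[1,0.2,3.6,0,5],[1,0.4,5.6,0,7.5],[1,0.6,7.2,0,9.5],[1,0.6,8,0,10.4]],
  ],
)

```text
t: 4.15
tool_pos: [0.44, 0.0994, 0.0419]
tool_rot: [-3.128, 0.282, -0.005]
contact_force: [0.1, 4.0, 6.1]
opening: 0.0137
grip_force: 59.6
```

```bash
python3 - <<'E'
from h import *
o=ctrl.get_obs(); d=cam('wrist'); cv2.imwrite('pics/w2.png',d['img'][:,:,::-1])
np.savez('pics/wo.npz',p=o['tool_pos'],r=o['tool_rot']);print(o['tool_pos'],cv2.Rodrigues(o['tool_rot'])[0].round(3))
d=cam('top');cv2.imwrite('pics/c2.png',cv2.resize(d['img'][75:255,210:390,::-1],None,fx=3.3,fy=3.3,interpolation=cv2.INTER_CUBIC))
E
```

```text
[0.44002843 0.09942317 0.04186883] [[ 0.984 -0.179  0.003]
 [-0.179 -0.984  0.001]
 [ 0.003 -0.001 -1.   ]]
```

View pics/w2.png

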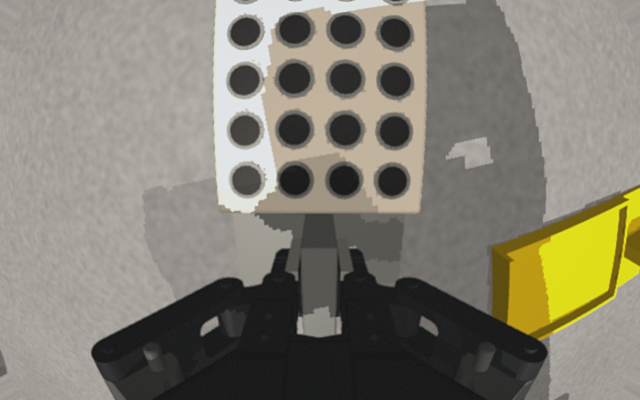

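View pics/c2.png

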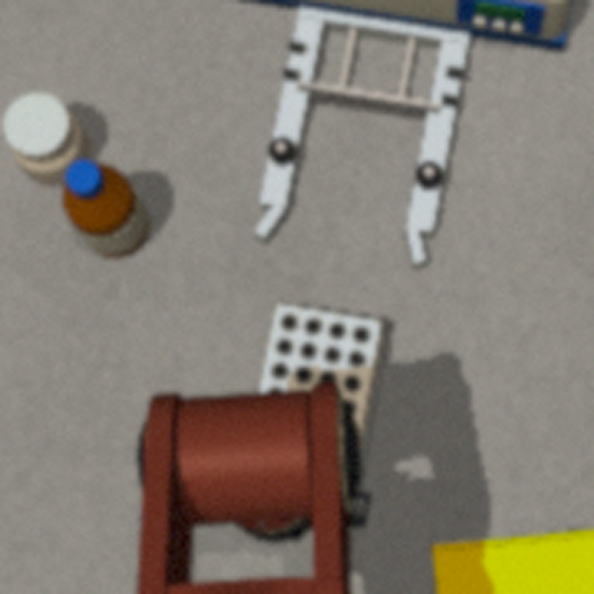

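The fin is held squarely in the fingers and the plate is seated (rear edge row 210, columns 218–424). In the top crop, the plate front edge runs (276,305)–(382,318), the screws are at (281,149) and (429,174), and the pointer bar runs (300,88)–(440,105). I'll refine the bay line using rail edges and dark screw centroids.

```bash
python3 - <<'E'
from h import *
d=np.load('pics/top.npz');g=d['img'].astype(float).mean(2)
s=3.3;full=lambda u,v:(210-.35+u/s,75-.35+v/s)
f=lambda u,v,z: ray(d,*full(u,v),z)[:2]
def cen(u,v):
    x,y=map(int,np.round(full(u,v)));w=g[y-5:y+6,x-5:x+6];m=np.clip(95-w,0,None)
    yy,xx=np.mgrid[-5:6,-5:6];return x+(m*xx).sum()/m.sum(),y+(m*yy).sum()/m.sum()
cl,cr=cen(281,149),cen(429,174);print('screws',cl,cr)
L,R=ray(d,*cl,.034)[:2],ray(d,*cr,.034)[:2];print('dist',np.linalg.norm(L-R),'yaw',np.degrees(np.arctan2(-(L-R)[0],(L-R)[1])),'mid',((L+R)/2).round(4))
# rail edges: rows of full image, mid-rail start columns
E=[]
for (a,b) in[((275,200),(312,30)),((424,225),(457,45))]:
    (x0,y0),(x1,y1)=full(*a),full(*b);l=[];r=[]
    for y in range(int(y1)+2,int(y0)):
        xc=x0+(x1-x0)*(y-y0)/(y1-y0);xs=np.arange(-10,10.01,.1)+xc;p=np.interp(xs,np.arange(640),g[y])
        t=(p[98:103].mean()+np.percentile(p,15))/2
        i=100
        if p[100]<150: continue
        while i>0 and p[i]>t:i-=1
        j=100
        while j<200 and p[j]>t:j+=1
        l.append((xs[i],y));r.append((xs[j],y))
    for q in(l,r):
        P=np.array([ray(d,u,v,.022)[:2] for u,v in q])
        for _ in range(3):
            c=np.polyfit(P[:,0],P[:,1],1);e=abs(P[:,1]-np.polyval(c,P[:,0]));P=P[e<max(.0015,1.5*np.median(e))]
        print('edge yaw',np.degrees(np.arctan(c[0])).round(2),'y at x=.70',np.polyval(c,.70).round(4),len(P))
P1,P2=f(276,305,.047),f(382,318,.047);print('plate front mid',((P1+P2)/2).round(4),np.linalg.norm(P1-P2),np.degrees(np.arctan2(-(P1-P2)[0],(P1-P2)[1])))
o=np.load('pics/wo.npz');e=np.array([np.cos(-.18),np.sin(-.18)]);print('tool-derived plate front',o['p'][:2]+e*(.068+.026+.0635))
E
```

```text
screws (np.float64(296.3312899106003), np.float64(121.33614303959132)) (np.float64(340.2009692132269), np.float64(128.7608323831243))
dist 0.11930317646219736 yaw -11.04459701212502 mid [0.7154 0.0467]
edge yaw -11.12 y at x=.70 0.1271 22
edge yaw -11.16 y at x=.70 0.1055 37
edge yaw -10.88 y at x=.70 0.0027 33
edge yaw -10.88 y at x=.70 -0.0185 34
plate front mid [0.5917 0.0695] 0.08430947981562542 -8.014131837362315
tool-derived plate front [0.59498382 0.07122601]
```

Bay yaw is -11.0° and the rail gap measures 101 mm (expected 100 mm). The axis is y = 0.0545 at x = 0.70, with the mouth near (0.671, 0.060). I'll correct by about 5 mm and 0.7° while closing up to the lead-ins.

Call:
servo_tool(
  increments=[
    [[1,0.6,-0.1,0,0.2],[1,1.6,-0.2,0,0.4],[1,2.6,-0.35,0,0.7],[1,3.5,-0.45,0,0.7],[1,3.9,-0.51,0,0.7]],
  ],
)

```text
t: 4.75
tool_pos: [0.4774, 0.0986, 0.0418]
tool_rot: [3.127, -0.297, -0.006]
contact_force: [-13.2, 0.4, 19.2]
opening: 0.0134
grip_force: 61.5
```

```bash
python3 - <<'E'
from h import *
o=ctrl.get_obs();R=cv2.Rodrigues(o['tool_rot'])[0];print(o['tool_pos'],np.degrees(np.arctan2(R[1,0],R[0,0])),o['contact_force'])
d=cam('top');cv2.imwrite('pics/c3.png',cv2.resize(d['img'][85:215,240:370,::-1],None,fx=4.6,fy=4.6,interpolation=cv2.INTER_CUBIC))
E
```

```text
[0.47737855 0.09859368 0.04178533] -10.835378125108274 [-13.17098275   0.4021347   19.15716184]
```

View pics/c3.png

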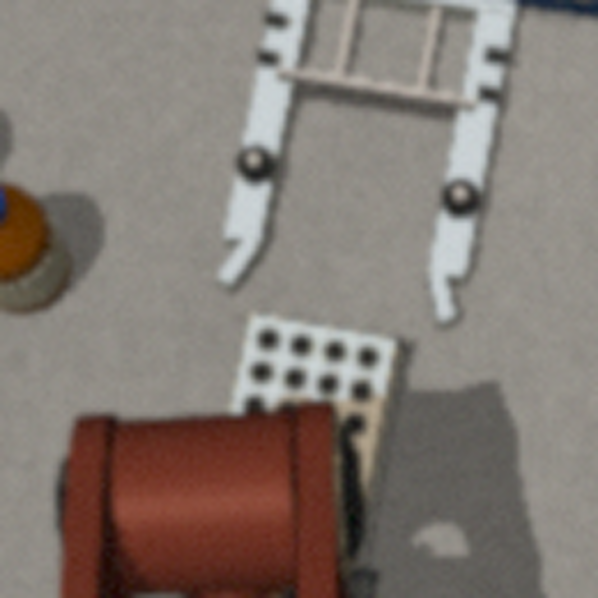

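In the crop, the plate front mid is (325,326) and the flare tips are (228,285) and (445,320). Allowing for parallax, the tray is on axis. The tool is pressing down with 19 N, so I'll ease it upward before going on.

Call:
servo_tool(
  increments=[
    [[1,0,0,-0.05,0],[1,0,0,-0.1,0]],
  ],
)

```text
t: 5.0
tool_pos: [0.478, 0.0985, 0.0418]
tool_rot: [3.127, -0.297, 0.001]
contact_force: [0.8, 1.5, 1.0]
opening: 0.0137
grip_force: 58.9
```

Call:
servo_tool(
  increments=[
    [[1,0.5,0.02,0,0.1],[1,1.3,0.04,0,0.2],[1,2.2,0.06,0,0.2],[1,3.1,0.08,0,0.2],[1,3.7,0.08,0,0.2]],
  ],
)

```text
t: 5.5
tool_pos: [0.5134, 0.091, 0.0418]
tool_rot: [3.127, -0.301, -0.005]
contact_force: [-8.7, 1.5, 11.1]
opening: 0.0137
grip_force: 60.3
```

Call:
servo_tool(
  increments=[
    [[1,0.4,0,-0.06,0],[1,1.2,0,-0.06,0],[1,2.1,0,-0.06,0],[1,2.9,0,-0.06,0],[1,3.3,0,-0.06,0]],
  ],
)

```text
t: 6.0
tool_pos: [0.5461, 0.0846, 0.0418]
tool_rot: [3.127, -0.301, -0.003]
contact_force: [-6.0, 1.6, 8.2]
opening: 0.0132
grip_force: 59.8
```

Call:
servo_tool(
  increments=[
    [[1,0,0,-0.03,0],[1,0,0,-0.05,0],[1,0,0,-0.05,0]],
  ],
)

```text
t: 6.3
tool_pos: [0.5461, 0.0846, 0.0418]
tool_rot: [3.127, -0.301, -0.0]
contact_force: [0.6, -0.1, -1.6]
opening: 0.0132
grip_force: 58.5
```

```bash
python3 - <<'E'
from h import *
o=ctrl.get_obs();R=cv2.Rodrigues(o['tool_rot'])[0];print(o['tool_pos'],np.degrees(np.arctan2(R[1,0],R[0,0])),o['contact_force'])
d=cam('side');p=proj(d,[.72,.05,.02]);print(p);x,y=map(int,p)
cv2.imwrite('pics/s4.png',cv2.resize(d['img'][y-70:y+70,x-85:x+85,::-1],None,fx=4.2,fy=4.2,interpolation=cv2.INTER_CUBIC))
E
```

```text
[0.54610482 0.08463645 0.04183973] -10.995249395805443 [ 0.57636176 -0.08713796 -1.6131448 ]
(np.float64(256.5827484750974), np.float64(189.6622168133957))
```

View pics/s4.png

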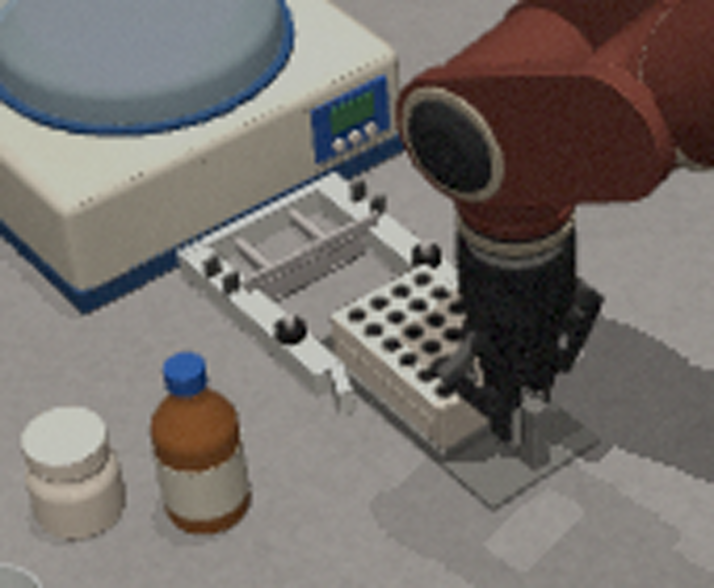

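The side crop shows the tray's front between the rails, about 36 mm past the mouth, with the plate seated. The pointer bar, (245,285)–(385,222), is still out. I'll continue slowly.

Call:
servo_tool(
  increments=[
    [[1,0.5,0,-0.02,0],[1,1.3,0,-0.04,0],[1,2.1,0,-0.06,0],[1,2.9,0,-0.06,0],[1,3.4,0,-0.06,0]],
  ],
)

```text
t: 6.85
tool_pos: [0.5806, 0.0781, 0.0427]
tool_rot: [-3.127, 0.301, 0.0]
contact_force: [0.1, -0.4, -3.3]
opening: 0.013
grip_force: 58.4
```

Call:
servo_tool(
  increments=[
    [[1,0.4,0,-0.04,0],[1,0.9,0,-0.06,0],[1,1.4,0,-0.06,0],[1,1.8,0,-0.06,0],[1,2.0,0,-0.06,0]],
  ],
)

```text
t: 7.35
tool_pos: [0.5999, 0.0745, 0.0437]
tool_rot: [3.127, -0.301, 0.0]
contact_force: [0.3, 0.2, -3.0]
opening: 0.013
grip_force: 58.4
```

Call:
servo_tool(
  increments=[
    [[1,0,0,-0.03,0],[1,0,0,-0.04,0]],
  ],
)

```text
t: 7.55
tool_pos: [0.5994, 0.0746, 0.044]
tool_rot: [-3.127, 0.301, 0.0]
contact_force: [-0.2, -0.4, -2.8]
opening: 0.0133
grip_force: 58.4
```

The tray has been lifted about 2 mm (weight on the tool), so I'll set it back down.

Call:
servo_tool(
  increments=[
    [[1,0,0,0.1,0],[1,0,0,0.18,0],[1,0,0,0.18,0]],
  ],
)

```text
t: 7.85
tool_pos: [0.5993, 0.0746, 0.0421]
tool_rot: [3.127, -0.301, -0.0]
contact_force: [0.4, 0.2, -3.0]
opening: 0.0133
grip_force: 58.6
```

Call:
servo_tool(
  increments=[
    [[1,0.2,0,0,0],[1,0.4,0,0,0],[1,0.6,0,0,0],[1,0.8,0,0,0],[1,1.0,0,0,0]],
  ],
)

```text
t: 8.35
tool_pos: [0.6095, 0.0726, 0.0422]
tool_rot: [3.127, -0.301, 0.0]
contact_force: [-0.4, 0.4, -2.8]
opening: 0.0132
grip_force: 58.5
```

Call:
servo_tool(
  increments=[
    [[1,0,0,0.03,0],[1,0.2,0,0.04,0],[1,0.4,0,0.04,0],[1,0.6,0,0.04,0],[1,0.6,0,0.04,0]],
  ],
)

```text
t: 8.85
tool_pos: [0.6157, 0.0714, 0.042]
tool_rot: [3.127, -0.301, 0.001]
contact_force: [1.2, 0.2, -3.1]
opening: 0.0133
grip_force: 58.5
```

Call:
servo_tool(
  increments=[
    [[1,0.2,0,0,0],[1,0.4,0,0,0],[1,0.6,0,0,0],[1,0.6,0,0,0],[1,0.6,0,0,0]],
  ],
)

```text
t: 9.35
tool_pos: [0.6211, 0.0705, 0.0419]
tool_rot: [-3.127, 0.301, -0.0]
contact_force: [-2.6, 1.8, -0.3]
opening: 0.0131
grip_force: 59.0
```

```bash
python3 - <<'E'
from h import *
o=ctrl.get_obs();R=cv2.Rodrigues(o['tool_rot'])[0];print(o['tool_pos'],np.degrees(np.arctan2(R[1,0],R[0,0])),o['contact_force'])
d=cam('side');p=proj(d,[.76,.05,.02]);x,y=map(int,p);print(x,y)
cv2.imwrite('pics/s5.png',cv2.resize(d['img'][y-50:y+50,x-60:x+60,::-1],None,fx=6,fy=6,interpolation=cv2.INTER_CUBIC))
E
```

```text
[0.62113473 0.07047619 0.04187121] -10.99609632033882 [-2.62567501  1.83960951 -0.32296077]
246 184
```

View pics/s5.png

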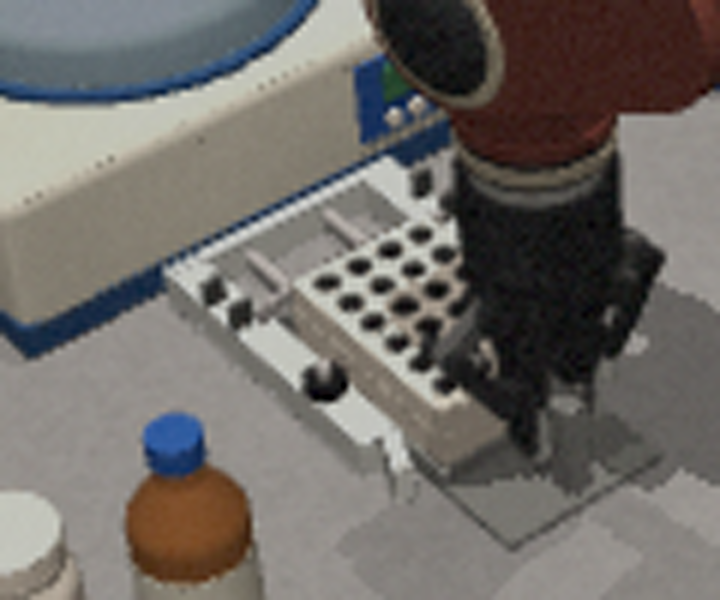

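Call:
servo_tool(
  increments=[
    [[1,0.2,0,0,0],[1,0.4,0,0,0],[1,0.5,0,0,0],[1,0.5,0,0,0],[1,0.5,0,0,0]],
  ],
)

```text
t: 9.9
tool_pos: [0.6252, 0.0697, 0.0419]
tool_rot: [-3.127, 0.301, 0.003]
contact_force: [-6.4, 1.4, 2.1]
opening: 0.0137
grip_force: 59.4
```

```bash
python3 - <<'E'
from h import *
o=ctrl.get_obs();print(o['tool_pos'],o['contact_force'])
d=cam('top')
cv2.imwrite('pics/t6.png',cv2.resize(d['img'][65:165,270:370,::-1],None,fx=6,fy=6,interpolation=cv2.INTER_CUBIC))
E
```

```text
[0.62522585 0.06973073 0.0418658 ] [-6.40206101  1.36744285  2.07404914]
```

View pics/t6.png

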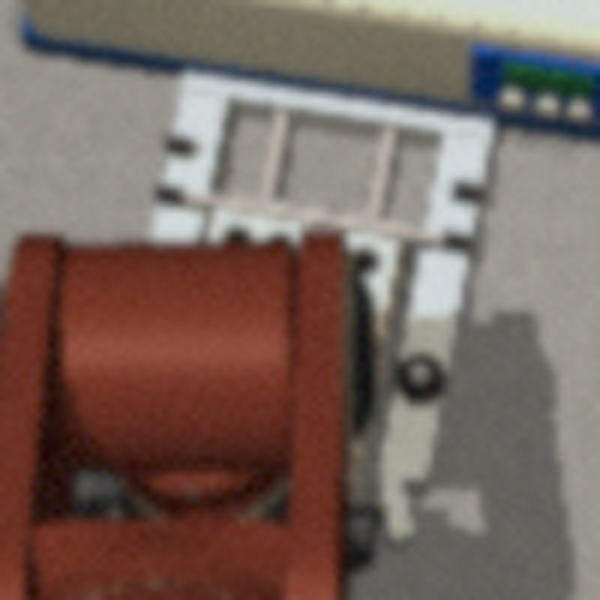

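The pointer bar (180,195)–(450,240) is level with the front ridges (168,192) and (458,243). The rear ridges are at (181,146) and (470,191). I'll compute the remaining distance.

```bash
python3 - <<'E'
from h import *
d=np.load('pics/top.npz');f=lambda u,v,z: ray(d,270-.42+u/6,65-.42+v/6,z)[:2]
n=np.array([np.cos(.192),-np.sin(.192)])
for z in(.03,.036):print('front->rear',(( f(181,146,z)+f(470,191,z)-f(168,192,z)-f(458,243,z))/2)@n,'ptr->mid',((f(181,146,z)+f(470,191,z)+f(168,192,z)+f(458,243,z))/4-(f(180,195,.034)+f(450,240,.034))/2)@n)
p0=lambda u,v:ray(d,210-.35+u/3.3,75-.35+v/3.3,.034)[:2]
print('travel',((f(180,195,.034)+f(450,240,.034))/2-(p0(300,88)+p0(440,105))/2)@n)
E
```

```text
front->rear 0.02395306097647729 ptr->mid 0.013397448351910313
front->rear 0.02383276217308569 ptr->mid 0.01097848705868109
travel 0.008703902208693487
```

Call:
servo_tool(
  increments=[
    [[1,0.2,0,0,0],[1,0.4,0,0,0],[1,0.6,0,-0.02,0],[1,0.7,0,-0.02,0],[1,0.8,0,-0.02,0]],
  ],
)

```text
t: 10.45
tool_pos: [0.6319, 0.0685, 0.0418]
tool_rot: [-3.127, 0.301, 0.009]
contact_force: [-12.6, 3.5, 6.7]
opening: 0.0132
grip_force: 59.8
```

Call:
servo_tool(
  increments=[
    [[1,0.1,0,0,0],[1,0.2,0,0,0],[1,0.3,0,0,0],[1,0.3,0,0,0],[1,0.3,0,0,0]],
  ],
)

```text
t: 10.95
tool_pos: [0.6345, 0.068, 0.0419]
tool_rot: [-3.127, 0.301, 0.01]
contact_force: [-12.3, 3.1, 7.3]
opening: 0.013
grip_force: 59.8
```

```bash
python3 - <<'E'
from h import *
o=ctrl.get_obs();print(o['tool_pos'],o['contact_force'])
d=cam('top')
cv2.imwrite('pics/t7.png',cv2.resize(d['img'][65:125,280:360,::-1],None,fx=8,fy=8,interpolation=cv2.INTER_CUBIC))
E
```

```text
[0.6345145  0.06800721 0.04185529] [-12.29897669   3.10297393   7.27716246]
```

View pics/t7.png

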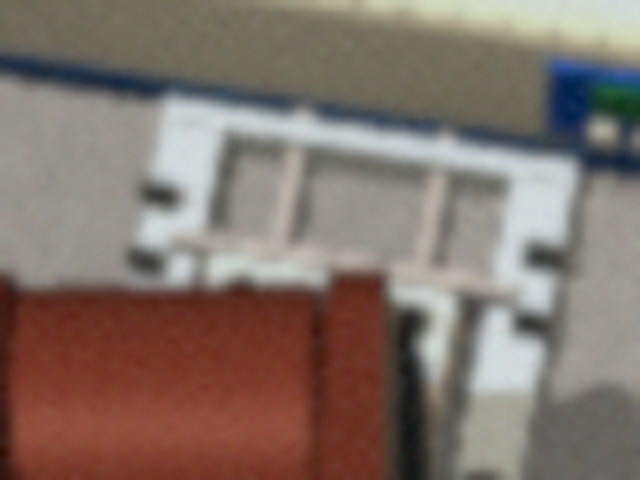

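The pointer bar (175,238)–(520,300) stands between the ridges, about 3 mm short of the middle (travel about 18 mm). I'll add a small push to reach about 20 mm, then hold.

Call:
servo_tool(
  increments=[
    [[1,0.1,0,0,0],[1,0.2,0,-0.02,0],[1,0.2,0,-0.02,0],[1,0.2,0,-0.02,0],[1,0.2,0,-0.02,0]],
  ],
)

```text
t: 11.5
tool_pos: [0.636, 0.0678, 0.0418]
tool_rot: [-3.127, 0.3, 0.011]
contact_force: [-12.2, 2.4, 6.2]
opening: 0.0137
grip_force: 59.9
```

Call:
servo_tool(
  increments=[
    [[1,0,0,0,0],[1,0,0,0,0],[1,0,0,0,0],[1,0,0,0,0],[1,0,0,0,0]],
  ],
)

```text
t: 12.0
tool_pos: [0.6361, 0.0678, 0.0419]
tool_rot: [-3.127, 0.3, 0.011]
contact_force: [-13.0, 3.8, 7.9]
opening: 0.0136
grip_force: 59.8
```

Call:
servo_tool(
  increments=[
    [[1,0,0,0,0],[1,0,0,0,0],[1,0,0,0,0],[1,0,0,0,0],[1,0,0,0,0]],
  ],
)

```text
t: 12.5
tool_pos: [0.6361, 0.0678, 0.0418]
tool_rot: [-3.127, 0.3, 0.011]
contact_force: [-12.8, 2.8, 6.5]
opening: 0.0131
grip_force: 59.8
```

Call:
servo_tool(
  increments=[
    [[1,0,0,0,0],[1,0,0,0,0],[1,0,0,0,0]],
  ],
)

```text
t: 12.8
tool_pos: [0.6361, 0.0678, 0.0418]
tool_rot: [-3.127, 0.3, 0.011]
contact_force: [-13.1, 3.6, 6.6]
opening: 0.0134
grip_force: 59.8
```

The push is steady, travel is about 20 mm and the tray is at rest. Handing in.

```bash
python3 -c "
from station import ctrl
print(ctrl.finish_job())"
```

```text
the job is handed in; nothing more can be done
None
```

The job is handed in (no verdict came back): the tray with the deep-well plate is in the bay, gripped and pressed on the spring stop at about 20 mm travel (about 10 N), with the last picture, at about 18 mm, showing the pointer between the ridges.

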